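# Build up a gearbox shaft in the vice

## Task

Build up the gearbox shaft that stands in the green vice, one part at a time and each lowered fully home rather than dropped: first the big first gear down onto the shaft's shoulder, then the brass bush on top of it with its flange down, then the bright second gear down over the bush onto that flange, and last the blue steel collar on top. Let go of everything; leave the rusty gear with the broken teeth lying in its dish, and do not disturb the dish, the tyre gauge or the scraper.

Things in the scene. Friction and masses are not known exactly. Their poses are not given: they have to be found in the camera images.
- shaft_shoulder (a point): Point on the axis of a plain upright steel shaft, fixed in the vice, at the top face of the shaft's shoulder (26 mm wide, 8 mm high): the seat for the first gear, 58 mm above the bench. z is up along the shaft. Above this point the shaft is 17 mm in diameter for 42 mm, then tapers over 6 mm to a plain end 11 mm in diameter; its tip is 52 mm above this point.
- vice: Low green vice, fixed to the bench, that clamps the shaft upright between its jaws; jaw tops 50 mm above the bench. Origin: on the bench under the shaft's axis. It reaches 68 mm along its +x (fixed jaw) and 107 mm along its -x (screw with an 80 mm tommy bar, 37 mm high) and is 88 mm wide across y (112 mm over two low lugs).
- first_gear: The big bright steel gear, 64 mm over the teeth, 12 mm thick, flat on both sides, with an 18 mm bore and a ring of six dark holes in its web; about 0.27 kg. Lies flat. Origin: centre of its underside, z up along its axis.
- bush: Flanged brass bush, 16.5 mm high over all: a flange 36 mm in diameter and 4 mm thick at the bottom, above it a sleeve 26 mm in diameter with a 1.5 mm chamfer round its upper outer edge; 18 mm bore right through; 0.06 kg. Stands on its flange. Origin: centre of the flange's underside, z up along its axis towards the sleeve.
- second_gear: The smaller bright steel gear, 54 mm over the teeth, 12 mm thick, flat on both sides, with a wide 27 mm bore that fits closely over the sleeve of the bush; about 0.16 kg. Lies flat. Origin: centre of its underside, z up along its axis.
- collar: Plain blued steel spacer collar, dark blue, 28 mm in diameter, 14 mm high, 18 mm bore; 0.045 kg. Stands upright. Origin: centre of its underside, z up along its axis. Home, it rests on the bush's upper end, which stands 0.5 mm above the second gear's upper face.
- parts_dish: Round stainless magnetic parts dish (its magnet does not act here), 110 mm across the rim and 36 mm high on a black 72 mm foot; the old gear lies in it. Stays where it is. Origin: centre of its underside.
- old_gear: Rusty brown worn-out gear with several teeth broken off, 54 mm over the teeth, 12 mm thick, lying in the parts dish; not to be used. Origin: centre of its underside.
- tyre_gauge: Orange plastic tyre pressure gauge with a round white dial, lying on the bench, about 120 mm long, 42 mm wide and 23 mm high. Leave alone. x runs along it towards the dial; origin under its middle.
- scraper: Stainless steel scraper lying on the bench, about 188 mm long, up to 40 mm wide and 14 mm high. Leave alone. x runs along it towards the blade; origin under its middle.
There are look-alikes about, which are no part of the job. Of the things that look like the bush, take the one that is farthest from the robot's base at the start.

How it is judged:
On the way, in this order (a step that is already met when the one before it is completed fails the run):
1. the first gear lies flat on the shaft's shoulder (z of first_gear in the frame of shaft_shoulder between -0.002 and 0.002 m and horizontal distance between first_gear and shaft_shoulder below 0.003 m and angle between first_gear's own z axis and vertical below 0.08 rad), for 0.2 s.
2. the bush stands on the first gear, flange down (z of bush in the frame of shaft_shoulder between 0.01 and 0.014 m and horizontal distance between bush and shaft_shoulder below 0.003 m and angle between bush's own z axis and vertical below 0.08 rad), for 0.2 s.
3. the second gear is fully down over the bush, on its flange (z of second_gear in the frame of shaft_shoulder between 0.014 and 0.018 m and horizontal distance between second_gear and shaft_shoulder below 0.003 m and angle between second_gear's own z axis and vertical below 0.08 rad), for 0.2 s.
4. the collar rests on top of the bush (z of collar in the frame of shaft_shoulder between 0.0265 and 0.0305 m and horizontal distance between collar and shaft_shoulder below 0.003 m and angle between collar's own z axis and vertical below 0.08 rad), for 0.2 s.
At the end, for the whole second after the job is handed in: On the shaft, from its shoulder up: first gear (underside at 0 mm), bush flange down (12 mm), second gear over it (16 mm), collar (28.5 mm), each within 2 mm of that height, 3 mm of the axis and 0.08 rad of level, at rest. Dish, rusty gear, gauge and scraper within 15 mm of their start (all of step 1 and all of step 2 and all of step 3 and all of step 4 and linear speed of each of first_gear, bush, second_gear, collar below 0.02 m/s and distance of each of parts_dish, old_gear, tyre_gauge, scraper from where it was at the start of the episode below 0.015 m); the robot touches nothing.
It fails at once if a part is dropped down the shaft (falls faster than 0.6 m/s on it) instead of being lowered ((horizontal distance between first_gear and shaft_shoulder below 0.02 m and z of first_gear in the frame of shaft_shoulder below 0.05 m and linear speed of first_gear above 0.6 m/s) or (horizontal distance between bush and shaft_shoulder below 0.02 m and z of bush in the frame of shaft_shoulder below 0.05 m and linear speed of bush above 0.6 m/s) or (horizontal distance between second_gear and shaft_shoulder below 0.02 m and z of second_gear in the frame of shaft_shoulder below 0.05 m and linear speed of second_gear above 0.6 m/s) or (horizontal distance between collar and shaft_shoulder below 0.02 m and z of collar in the frame of shaft_shoulder below 0.05 m and linear speed of collar above 0.6 m/s)).
It fails at once if the dish, the rusty gear, the tyre gauge or the scraper is moved by more than 15 mm (distance of any of parts_dish, old_gear, tyre_gauge, scraper from where it was at the start of the episode above 0.015 m).
It also fails if it takes over 115 s, if anything falls off the work surface, if the arm or the gripper's body presses on something with over 40 N, if the wrist force passes 120 N, or if a joint passes its speed limit or range.

## Robot

A 6-joint arm with a two-finger parallel gripper is mounted at the origin on the work surface. World frame = base frame: x ahead of the robot, y to its left, z up, the work surface at z = 0. Lengths are in m, angles in rad, forces in N, time in s.
With the tool pointing down it reaches from about 0.25 to 0.85 m from the base axis. Payload 12.5 kg.
Tool frame: the origin (TCP) lies at the very end of the fingers, on their centre line; the grasp point (between the pads) lies 19 mm behind it (robot.tcp_to_grasp is the distance from the TCP to the grasp point, in m); z points along the fingers, y is the line along which they close (so a half turn about z gives the same grasp; the last joint's range is limited). The gripper opens to 93 mm and grips with 3 to 60 N. Pads are 15 mm wide; open, the fingers measure 128 mm over their backs; the gripper's body (75 mm by 188 mm) begins 65 mm behind the grasp point.
Start: joints at [1.039, 0.351, 1.652, -0, 1.139, -0.085], TCP at [0.238, 0.496, 0.219] pointing down, gripper open.
Joint ranges: [-2.75, 2.75], [-0.79, 2.1], [0.01, 2.65], [-1.57, 4.71], [0.07, 3.14], [-2.87, 2.87]. Speed limits (rad/s): [2.22, 2.22, 2.79, 3.14, 3.14, 3.14].

## Interface

Orientations are given as a unit quaternion [x, y, z, w].
In Python, from station import robot, viewer, workorder gives the robot as it stands.
- The arm moves only by the tool move_arm, never from a script. Its argument "deltas" is a list that holds one entry, the list of rows, each a list of 4 numbers: the shift along the tool's x, y, z in cm, then the turn about the tool's z in rad. In form: [[[dx, dy, dz, roll], ...]]. A call has 1 to 8 rows; each row shifts and turns the commanded pose from where the row before left it, along the tool's axes as they then stand; what a row does not reach is not made up. A row lasts 1/10 s, in which the tool goes at most 50 mm and 8.59 degrees, less where a joint would pass 70% of its speed; a pose out of reach is approached as far as the arm can. A call is refused whole if a number of a shift passes 5 or a number of a turn 0.15, either way. A call with a gripper value outside its range is refused whole. "jaw" is the finger opening in cm, from 0 to 9.3, set as the call begins (left out, the last holds). The fingers move at their own pace and stop on an object; "grip_force" is the grip in N (left out, the last holds). Time passes only in rows, so rows that do not move let the fingers close. It gives the time, the measured TCP pose, the force, the opening and the grip force at its end, in the units of the state.
- robot.get_state(): the state, without advancing time (a new reading comes with each control period).
- viewer.snapshot(name): name is "scene" or "top" or "wrist"; returns a dict with "color" (384x512x3 uint8, red, green, blue), "intrinsics" (3x3 intrinsics, pixels), "R" (3x3) and "t" (3): a world point X has camera coordinates R X + t; the wrist camera has in their place "T_tool_cam" (4x4, takes a point from camera to tool coordinates, whose origin is the TCP and whose axes are the flange's). Camera axes: x right, y down, z forward; pixel columns grow to the right and rows downward; lengths in m; the calibration is good to about 2 mm. A picture is of the moment at which its call begins: read the wrist's pose just before it. There is no depth.
- workorder.hand_in(): hands the job in; it is judged then, once.
The state is a dict: "clock": time; "qpos": joint angles; "dq": joint speeds; "effort": joint torques, N m; "eef_pos": TCP position; "eef_rot": TCP orientation; "force": force on the tool from outside, world axes, zero at the start; "wrist_torque": the same for the moment, N m; "opening": finger opening in m; "grip_force": force on a finger pad.
Only numpy, scipy, OpenCV 4.12 (cv2) and the standard library are available. Lean on these libraries where they do the work, as an engineer would, in place of code of your own. Each camera call takes 0.05 s, during which the arm holds its last target. There are 200 camera calls.

## Working session

There is one attempt and no reset: what is moved stays moved. The work goes in short steps, Python scripts to look and compute and a tool call to move; the robot and the scene stay as the last step left them, time stands still between calls to the robot, and variables do not carry over. Pictures are saved under pics/ and viewed, at most 14 in all, crops included, and the job is handed in when it is done.

Besides the shell and the picture viewer there is one more tool, called after "Request:" by a JSON object that holds its "api" and its "payload", one argument or row to a line. move_arm: Moves the arm, as the interface text tells. Its arguments: {"type":"object","properties":{"deltas":{"type":"array"},"jaw":{"type":"number"},"grip_force":{"type":"number"}},"required":["deltas"]}

```bash
ls; mkdir -p pics
cat > h.py <<'E'
import numpy as np, cv2
from station import robot, viewer, workorder
from scipy.spatial.transform import Rotation as Ro
def snap(n,save=None):
    s=robot.get_state(); d=viewer.snapshot(n)
    K=np.array(d["intrinsics"])
    if n=="wrist":
        T=np.array(d["T_tool_cam"]); R0=Ro.from_quat(s["eef_rot"]).as_matrix()
        Rwc=R0@T[:3,:3]; c=np.array(s["eef_pos"])+R0@T[:3,3]
    else:
        R=np.array(d["R"]); Rwc=R.T; c=-R.T@np.array(d["t"])
    im=cv2.cvtColor(np.array(d["color"]),cv2.COLOR_RGB2BGR)
    if save: cv2.imwrite(f"pics/{save}.png",im)
    return im,K,Rwc,c
def ray(v,p,z):
    im,K,Rwc,c=v
    d=Rwc@np.linalg.inv(K)@np.array([p[0],p[1],1.]); return c+d*(z-c[2])/d[2]
def proj(v,X):
    im,K,Rwc,c=v
    q=K@(Rwc.T@(np.array(X)-c)); return q[:2]/q[2]
E
python3 - <<'E'
from h import *
a=snap("top","top0");b=snap("scene","scene0");w=snap("wrist","wrist0")
cv2.imwrite("pics/ts.png",np.vstack([cv2.resize(a[0],(800,600))]))
for v in(a,b,w):print(v[3].round(3),v[2][:,2].round(3),v[1][0,0])
s=robot.get_state();print(s)
E
```

```text
pics
[0.422 0.003 0.987] [ 0.068  0.014 -0.998] 445.288669862129
[1.055 0.608 0.759] [-0.527 -0.574 -0.626] 408.13018842141133
[0.162 0.531 0.384] [ 0.266 -0.128 -0.955] 291.4925068192614
{'clock': 0.15, 'qpos': array([ 1.03939726e+00,  3.51131876e-01,  1.65223790e+00, -2.95588784e-06,
        1.13909927e+00, -8.45984241e-02]), 'dq': array([-0.0001244 , -0.00186066, -0.00248989, -0.00068072,  0.0005263 ,
       -0.00107914]), 'effort': array([ 5.30209236e-04, -4.97471309e+01, -2.85335398e+01,  6.99347723e-02,
        2.46277027e-02, -6.91164792e-05]), 'eef_pos': array([0.23749572, 0.49580471, 0.21822936]), 'eef_rot': array([ 2.21546094e-01,  9.75149802e-01, -4.17984797e-04, -1.31561934e-04]), 'force': array([ 0.7039573 , -0.18547833,  0.84070848]), 'wrist_torque': array([-0.01478698,  0.00763108, -0.01260396]), 'grip_force': 0.0, 'opening': 0.09258596081365628}
```

View pics/ts.png

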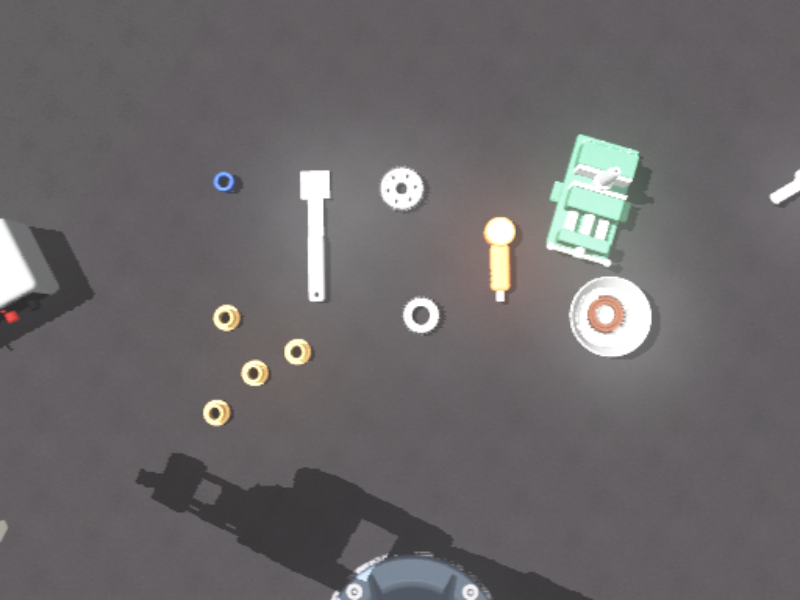

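View pics/scene0.png

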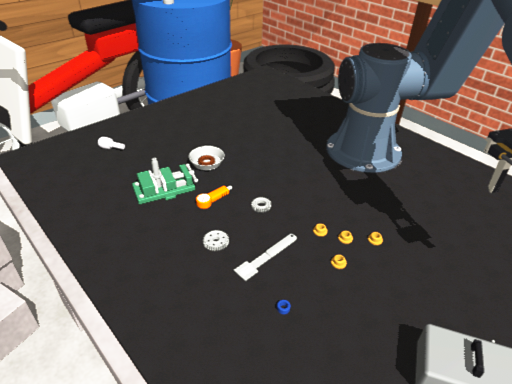

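The top view (800 px wide) shows the first gear with six holes at (402,188), the second gear at (421,315), the collar at (224,182), and the vice and shaft at about (607,177). There are four bush-like parts, at (227,318), (297,351), (255,373) and (217,412). The base is at about (410,600), so the farthest is (227,318). I'll measure them and confirm that one in a crop.

```bash
cat > m.py <<'E'
from h import *
a=snap("top");b=snap("scene")
hsv=cv2.cvtColor(a[0],cv2.COLOR_BGR2HSV)
M={"brass":(cv2.inRange(hsv,(12,70,110),(30,255,255)),.004),"blue":(cv2.inRange(hsv,(105,120,50),(130,255,255)),.014),
"grey":(cv2.inRange(hsv,(0,0,135),(180,60,255)),.012)}
for n,(m,z) in M.items():
    cs,_=cv2.findContours(m,cv2.RETR_EXTERNAL,cv2.CHAIN_APPROX_NONE)
    for c in cs:
        if cv2.contourArea(c)<60: continue
        (x,y),r=cv2.minEnclosingCircle(c); P=ray(a,(x,y),z); Q=ray(a,(x+r,y),z)
        print(n,np.round((x,y),1),P.round(4),"diam mm",round(2000*np.linalg.norm(P-Q),1),"dist",round(np.hypot(*P[:2]),3))
def crop(v,x0,y0,w,h,k): return cv2.resize(v[0][y0:y0+h,x0:x0+w],None,fx=k,fy=k,interpolation=cv2.INTER_CUBIC)
t=crop(a,345,80,70,95,4); s=crop(b,128,148,72,60,4); u=crop(a,120,185,85,90,3)
o=np.zeros((380,800,3),np.uint8)
for i,x in((t,0),(s,285)): o[:x.shape[0],x:x+i.shape[1]]=i
o[:270,545+30:545+30+225]=u[:, :225]
cv2.imwrite("pics/crop1.png",o)
E
python3 m.py
```

```text
brass [140.5 263.5] [0.32   0.2686 0.004 ] diam mm 33.7 dist 0.418
brass [164.5 237.5] [0.3768 0.2166 0.004 ] diam mm 36.5 dist 0.435
brass [193.1 224.5] [0.4053 0.1537 0.004 ] diam mm 33.3 dist 0.433
brass [146.6 203.4] [0.4518 0.2574 0.004 ] diam mm 31.1 dist 0.52
brass [319.5 162.1] [ 0.5431 -0.1256  0.004 ] diam mm 103.2 dist 0.557
blue [143. 116.] [0.6457 0.266  0.014 ] diam mm 28.6 dist 0.698
grey [260.5 383. ] [0.0691 0.0056 0.012 ] diam mm 210.5 dist 0.069
grey [268.6 201.1] [ 0.4565 -0.0125  0.012 ] diam mm 54.7 dist 0.457
grey [390.6 201.2] [ 0.456  -0.2784  0.012 ] diam mm 116.9 dist 0.534
grey [318.  170.4] [ 0.5238 -0.1211  0.012 ] diam mm 55.9 dist 0.538
grey [  1. 168.] [0.5304 0.5807 0.012 ] diam mm 125.2 dist 0.786
grey [319.8 146.7] [ 0.5761 -0.1256  0.012 ] diam mm 40.9 dist 0.59
grey [201.  150.2] [0.5692 0.1365 0.012 ] diam mm 186.3 dist 0.585
grey [502.5 118.5] [ 0.6377 -0.5272  0.012 ] diam mm 58.9 dist 0.827
grey [256.4 120.2] [0.6357 0.0141 0.012 ] diam mm 65.5 dist 0.636
grey [367.5 145.5] [ 0.5786 -0.2303  0.012 ] diam mm 211.0 dist 0.623Traceback (most recent call last):
  File "m.py", line 15, in <module>
    for i,x in((t,0),(s,285)): o[:x.shape[0],x:x+i.shape[1]]=i
                                  ^^^^^^^
AttributeError: 'int' object has no attribute 'shape'
```

```bash
sed -i 's/for i,x in((t,0),(s,285)): o\[:x.shape/for i,x in((t,0),(s,285)): o[:i.shape/' m.py; python3 m.py >/dev/null
```

```text
(no output)
```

View pics/crop1.png

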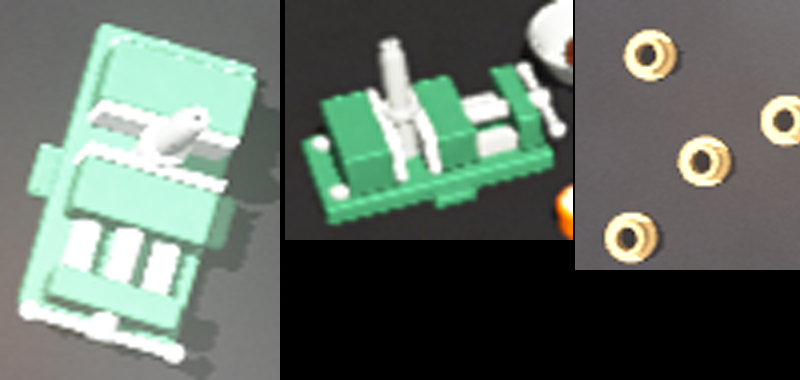

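The left crop shows the shaft tip at top-view pixel (394.5,109.5), and the scene crop shows it at (154,159). The right crop shows all four brass parts standing flange down. The target bush is at top pixel (146.6,203.4), 0.52 m from the base, while the others are at 0.42 to 0.435 m. Next I'll align the tool with the world axes (tool x = -X, y = +Y) and go over the first gear at (0.636, 0.014).

Request:
{"api": "move_arm", "payload": {
  "deltas": [
    [[0, 0, 0, -0.149], [0, 0, 0, -0.149], [0, 0, 0, -0.149], [-2.5, -3.0, 0.6, 0], [-2.5, -3.0, 0.6, 0], [-2.5, -3.0, 0.6, 0], [-2.5, -3.0, 0.6, 0], [-2.5, -3.0, 0.6, 0]]
  ]
}}

```text
clock: 1.15
eef_pos: [0.3634, 0.3448, 0.1885]
eef_rot: [-0.0, 1.0, 0.0, 0.0]
force: [0.1, 0.6, 0.6]
opening: 0.0925
grip_force: 0.0
```

Request:
{"api": "move_arm", "payload": {
  "deltas": [
    [[-2.5, -3.0, 0.6, 0], [-2.5, -3.0, 0.6, 0], [-2.5, -3.0, 0.6, 0], [-2.5, -3.0, 0.6, 0], [-2.5, -3.0, 0.6, 0], [-2.5, -3.0, 0.6, 0], [-2.5, -3.0, 0.6, 0], [-2.5, -3.0, 0.6, 0]]
  ]
}}

```text
clock: 1.95
eef_pos: [0.5636, 0.1047, 0.1404]
eef_rot: [-0.0, 1.0, 0.0, 0.0]
force: [0.4, 0.9, -0.1]
opening: 0.0933
grip_force: 0.0
```

Request:
{"api": "move_arm", "payload": {
  "deltas": [
    [[-2.5, -3.0, 0.6, 0], [-2.5, -3.0, 0.6, 0], [-2.5, -3.0, 0.6, 0], [0, 0, 0, 0], [0, 0, 0, 0]]
  ]
}}

```text
clock: 2.45
eef_pos: [0.6375, 0.0157, 0.1221]
eef_rot: [0.001, 1.0, 0.0, -0.0]
force: [-0.2, 0.9, 0.9]
opening: 0.0931
grip_force: 0.0
```

Run:
```python
from h import *
import h
w=snap("wrist","w1")
s=robot.get_state();p=s["eef_pos"];print(p,Ro.from_quat(s["eef_rot"]).as_matrix().round(4))
print("gear proj",proj(w,[.636,.014,.012]),"tip",proj(w,[.62,-.26,.11]))
# shaft tip triangulation from top/scene
a=snap("top");b=snap("scene")
def tri(pa,pb):
    A=[];B=[]
    for v,q in((a,pa),(b,pb)):
        d=v[2]@np.linalg.inv(v[1])@np.array([*q,1.]);d/=np.linalg.norm(d);N=np.eye(3)-np.outer(d,d);A.append(N);B.append(N@v[3])
    return np.linalg.lstsq(np.vstack(A),np.hstack(B),rcond=None)[0]
print(tri((394.5,109.5),(154.2,158.7)), ray(a,(394.5,109.5),.11),ray(b,(154.2,158.7),.11))
```

```text
[0.63723603 0.01646147 0.12241983] [[-1.e+00 -1.e-04 -8.e-04]
 [-1.e-04  1.e+00  2.e-04]
 [ 8.e-04  2.e-04 -1.e+00]]
gear proj [254.24681933 186.78911389] tip [-167.913811    206.25814929]
[ 0.63373305 -0.26054886  0.1100931 ] [ 0.63488997 -0.26160348  0.11      ] [ 0.63299286 -0.25912037  0.11      ]
```

View pics/w1.png

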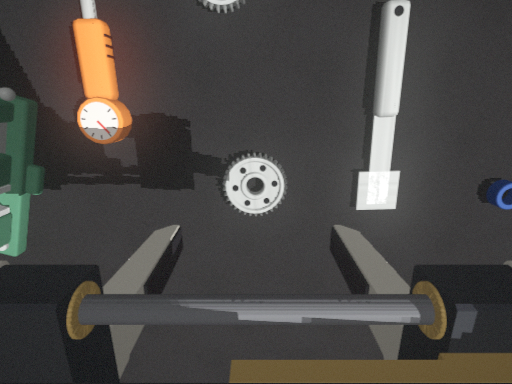

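The wrist view shows the first gear at (255,185), clearly with six holes, between the fingers. The shaft tip triangulates to z = 0.110, as it must. Refining the gear position.

```bash
cat >> h.py <<'E'
def circ(v,m,guess,z,rp=60,hole=False):
    """centre, diameter (mm) of a blob near guess px: contour cast to plane z then minEnclosingCircle"""
    cs,_=cv2.findContours(m,cv2.RETR_CCOMP if hole else cv2.RETR_EXTERNAL,cv2.CHAIN_APPROX_NONE)
    out=[]
    for c in cs:
        if len(c)<15: continue
        q=c[:,0].mean(0)
        if np.hypot(*(q-guess))>rp: continue
        P=np.array([ray(v,p,z)[:2] for p in c[:,0]],np.float32)*1000
        (x,y),r=cv2.minEnclosingCircle(P.reshape(-1,1,2)); out.append((round(x/1000,4),round(y/1000,4),round(2*r,1),q.round(0)))
    return out
def grey(v,lo=110): return cv2.inRange(cv2.cvtColor(v[0],cv2.COLOR_BGR2HSV),(0,0,lo),(180,60,255))
E
python3 - <<'E'
from h import *
w=snap("wrist")
for lo in(90,120): print(circ(w,grey(w,lo),(255,185),.012,40,True))
E
```

```text
[(0.6344, 0.0142, 65.7, array([253., 183.])), (0.6522, 0.0065, 6.8, array([246., 202.])), (0.6499, 0.0261, 6.7, array([265., 200.])), (0.6368, -0.0052, 6.0, array([234., 188.])), (0.6323, 0.0334, 6.6, array([272., 183.])), (0.6335, 0.0145, 17.3, array([253., 185.])), (0.619, 0.0024, 6.3, array([241., 170.])), (0.617, 0.0219, 6.3, array([261., 168.]))]
[(0.6342, 0.0144, 64.7, array([253., 183.])), (0.6522, 0.0063, 6.9, array([245., 202.])), (0.6499, 0.0257, 7.2, array([264., 200.])), (0.6368, -0.0052, 7.3, array([234., 188.])), (0.6323, 0.0334, 7.1, array([272., 183.])), (0.6346, 0.0143, 18.8, array([253., 185.])), (0.619, 0.0024, 6.3, array([241., 170.])), (0.617, 0.0219, 6.3, array([261., 168.]))]
```

Request:
{"api": "move_arm", "payload": {
  "deltas": [
    [[0.3, -0.2, 3, 0], [0, 0, 3, 0], [0, 0, 3, 0], [0, 0, 1.6, 0], [0, 0, 1.0, 0], [0, 0, 0.4, 0], [0, 0, 0, 0], [0, 0, 0, 0]]
  ]
}}

```text
clock: 3.45
eef_pos: [0.6354, 0.0141, 0.0037]
eef_rot: [-0.0, 1.0, -0.0, 0.001]
force: [0.1, -0.3, -0.0]
opening: 0.0933
grip_force: 0.0
```

Request:
{"api": "move_arm", "payload": {
  "deltas": [
    [[0, 0, 0, 0], [0, 0, 0, 0], [0, 0, 0, 0], [0, 0, 0, 0], [0, 0, 0, 0], [0, 0, 0, 0], [0, 0, 0, 0], [0, 0, 0, 0]]
  ],
  "jaw": 5.5,
  "grip_force": 25
}}

```text
clock: 4.25
eef_pos: [0.6348, 0.0141, 0.0028]
eef_rot: [-0.0, 1.0, -0.0, 0.0]
force: [-1.7, 0.5, 2.8]
opening: 0.0636
grip_force: 25.0
```

Run:
```python
from h import *
w=snap("wrist","w2")
s=robot.get_state();print(s["eef_pos"],s["opening"],s["grip_force"],s["force"])
```

```text
[0.63475974 0.01403938 0.00274328] 0.06339356875977359 25.000430296640843 [-1.16062517  0.42484748  3.51303995]
```

View pics/w2.png

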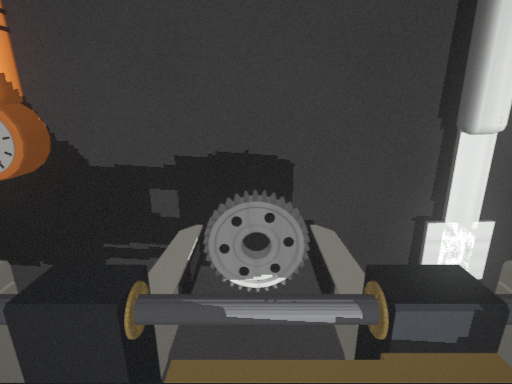

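The gear is held at 63.5 mm, the right size. Next I'll lift it and fly beyond the shaft so the wrist camera looks straight down on the tip.

Request:
{"api": "move_arm", "payload": {
  "deltas": [
    [[0, 0, -1, 0], [0, 0, -3, 0], [0, 0, -3.8, 0], [0, 0, -4, 0], [0, 0, -3, 0], [-1, -2.5, 0, 0], [-1, -3.5, 0, 0], [-1, -3.5, 0, 0]]
  ]
}}

```text
clock: 5.1
eef_pos: [0.6647, -0.0816, 0.1512]
eef_rot: [-0.001, 1.0, 0.0, -0.0]
force: [0.0, 0.3, -2.9]
opening: 0.0636
grip_force: 25.0
```

Request:
{"api": "move_arm", "payload": {
  "deltas": [
    [[-1, -3.5, 0, 0], [-1, -3.5, 0, 0], [-1, -3.5, 0, 0], [-1, -3.5, 0, 0], [-1, -2.5, 0, 0], [0, -1.5, 0, 0], [0, 0, 0, 0], [0, 0, 0, 0]]
  ]
}}

```text
clock: 5.9
eef_pos: [0.7143, -0.2599, 0.1505]
eef_rot: [-0.0, 1.0, 0.0, -0.0]
force: [0.2, 0.0, -3.6]
opening: 0.0639
grip_force: 25.0
```

Run:
```python
from h import *
w=snap("wrist","w3")
s=robot.get_state();print(s["eef_pos"],s["opening"],s["grip_force"],s["force"])
print("tip",proj(w,[.6337,-.2605,.11]),"shoulder",proj(w,[.6337,-.2605,.058]))
print(circ(w,grey(w,150),proj(w,[.6337,-.2605,.11]),.11,60,True))
```

```text
[ 0.71450456 -0.25949797  0.15070847] 0.06366988693730904 24.999516557436436 [ 0.66138666  0.52977291 -2.73001076]
tip [255.16768376 104.14956207] shoulder [255.24882663 103.39859581]
[(0.6339, -0.2597, 62.1, array([256., 104.])), (0.6346, -0.2599, 4.8, array([256., 106.])), (0.6347, -0.262, 15.1, array([249., 106.]))]
```

View pics/w3.png

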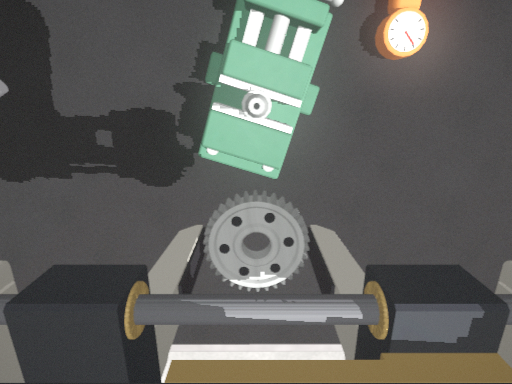

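The wrist view looks straight down on the shaft: tip at about (257,105), held gear's bore at about (257,241). Measuring both with the same camera so the calibration error cancels.

Run:
```python
from h import *
w=snap("wrist")
s=robot.get_state();p=s["eef_pos"]
g=cv2.cvtColor(w[0],cv2.COLOR_BGR2GRAY)
cv2.imwrite("pics/c3.png",cv2.resize(np.hstack([w[0][80:130,231:281],w[0][216:266,231:281]]),None,fx=8,fy=8,interpolation=cv2.INTER_NEAREST))
for t in(60,80,100): 
    m=cv2.inRange(g,0,t); print(t,circ(w,m,(257,241),p[2]+.0093,8,True))
for t in(170,190,210): print(t,circ(w,cv2.inRange(g,t,255),(257,105),.11,12,True))
print(p)
```

```text
60 []
80 []
100 [(0.7114, -0.2596, 15.5, array([256., 241.])), (0.713, -0.2594, 68.6, array([257., 242.]))]
170 [(0.6347, -0.2599, 5.0, array([256., 105.])), (0.6344, -0.2608, 16.3, array([250., 104.]))]
190 [(0.6325, -0.2591, 63.0, array([254., 103.])), (0.6347, -0.2599, 5.0, array([256., 105.]))]
210 [(0.6341, -0.2597, 61.5, array([256., 104.])), (0.6348, -0.2599, 5.2, array([256., 106.]))]
[ 0.71467468 -0.25936944  0.15086612]
```

View pics/c3.png

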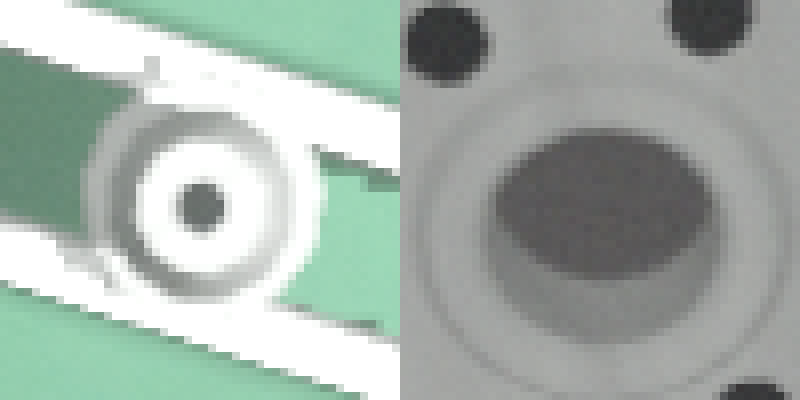

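Run:
```python
from h import *
w=snap("wrist"); p=np.array(robot.get_state()["eef_pos"])
a=ray(w,(255.5,105.4),.11); b=ray(w,(256,245),p[2]+.0093)
print(a,b,p,(a-b)[:2]*100)
print([ray(w,(u,v),p[2]+.0093).round(4) for u,v in((241.4,245),(270.9,245),(256,231.4),(256,258.6))])
```

```text
[ 0.63487309 -0.25985535  0.11      ] [ 0.71417152 -0.25944288  0.16024724] [ 0.71476968 -0.25941775  0.15094724] [-7.92984276 -0.04124697]
[array([ 0.7142, -0.2682,  0.1602]), array([ 0.7142, -0.2505,  0.1602]), array([ 0.7053, -0.2595,  0.1602]), array([ 0.7233, -0.2594,  0.1602])]
```

Request:
{"api": "move_arm", "payload": {
  "deltas": [
    [[2, 0, 0, 0], [3, 0, 0, 0], [2.3, 0, 0.5, 0], [0.63, -0.04, 1, 0], [0, 0, 1, 0], [0, 0, 0.5, 0], [0, 0, 0.5, 0], [0, 0, 0.5, 0]]
  ]
}}

```text
clock: 6.85
eef_pos: [0.6361, -0.2611, 0.11]
eef_rot: [-0.0, 1.0, 0.0, 0.0]
force: [-1.0, 0.3, -3.7]
opening: 0.0639
grip_force: 25.0
```

Request:
{"api": "move_arm", "payload": {
  "deltas": [
    [[0, 0, 0.4, 0], [0, 0, 0.4, 0], [0, 0, 0.4, 0], [0, 0, 0.2, 0], [0, 0, 0.2, 0], [0, 0, 0, 0]]
  ]
}}

```text
clock: 7.45
eef_pos: [0.6349, -0.2603, 0.0944]
eef_rot: [-0.0, 1.0, 0.001, -0.001]
force: [-3.5, 6.0, 0.3]
opening: 0.0636
grip_force: 25.0
```

Request:
{"api": "move_arm", "payload": {
  "deltas": [
    [[0.02, 0.04, 0, 0], [0, 0, 0.3, 0], [0, 0, 0.3, 0], [0, 0, 0, 0]]
  ]
}}

```text
clock: 7.85
eef_pos: [0.6348, -0.2602, 0.0882]
eef_rot: [-0.0, 1.0, 0.001, -0.001]
force: [-2.7, 4.1, -1.7]
opening: 0.0637
grip_force: 25.0
```

Going well; continuing down (home at TCP z ≈ 0.0607).

Request:
{"api": "move_arm", "payload": {
  "deltas": [
    [[0.02, 0.03, 0.4, 0], [0, 0, 0.4, 0], [0, 0, 0.4, 0], [0, 0, 0.4, 0], [0, 0, 0.4, 0], [0, 0, 0.2, 0], [0, 0, 0, 0]]
  ]
}}

```text
clock: 8.55
eef_pos: [0.6348, -0.2602, 0.0662]
eef_rot: [-0.0, 1.0, 0.0, -0.001]
force: [-2.7, 3.2, -2.7]
opening: 0.0638
grip_force: 25.0
```

Request:
{"api": "move_arm", "payload": {
  "deltas": [
    [[0, 0, 0.2, 0], [0, 0, 0.1, 0], [0, 0, 0.1, 0], [0, 0, 0, 0], [0, 0, 0, 0]]
  ]
}}

```text
clock: 9.05
eef_pos: [0.6348, -0.2602, 0.0628]
eef_rot: [-0.0, 1.0, 0.0, -0.0]
force: [-3.9, 4.9, 0.7]
opening: 0.064
grip_force: 25.0
```

Request:
{"api": "move_arm", "payload": {
  "deltas": [
    [[0.02, 0.03, 0.1, 0], [0, 0, 0.1, 0], [0, 0, 0.1, 0], [0, 0, 0, 0], [0, 0, 0, 0]]
  ]
}}

```text
clock: 9.55
eef_pos: [0.6347, -0.2602, 0.0606]
eef_rot: [-0.0, 1.0, 0.0, -0.0]
force: [-8.3, 4.6, 7.3]
opening: 0.0634
grip_force: 25.0
```

Contact at the expected home height of 0.0606. Opening the jaws, lifting, and going to the bush at (0.452, 0.257).

Request:
{"api": "move_arm", "payload": {
  "deltas": [
    [[0, 0, 0.05, 0], [0, 0, 0, 0]]
  ]
}}

```text
clock: 9.75
eef_pos: [0.6348, -0.2602, 0.0606]
eef_rot: [-0.0, 1.0, 0.0, -0.0]
force: [-8.3, 5.3, 11.6]
opening: 0.0637
grip_force: 25.0
```

Request:
{"api": "move_arm", "payload": {
  "deltas": [
    [[0, 0, 0, 0], [0, 0, 0, 0], [0, 0, 0, 0], [0, 0, 0, 0], [0, 0, -1, 0], [0, 0, -3, 0], [0, 0, -4, 0], [0, 0, -2, 0]]
  ],
  "jaw": 9.3
}}

```text
clock: 10.55
eef_pos: [0.636, -0.2609, 0.1635]
eef_rot: [-0.0, 1.0, -0.001, 0.002]
force: [-0.5, -0.6, 0.2]
opening: 0.0935
grip_force: 0.0
```

Run:
```python
from h import *
b=snap("scene");w=snap("wrist")
c=cv2.resize(b[0][140:210,120:210],None,fx=5,fy=5,interpolation=cv2.INTER_CUBIC)
cv2.imwrite("pics/c4.png",c);print(robot.get_state()["eef_pos"])
```

```text
[ 0.63638522 -0.26104831  0.16342254]
```

View pics/c4.png

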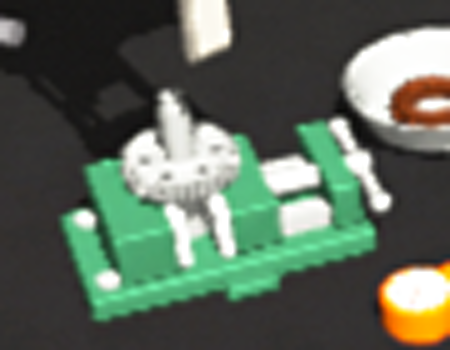

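The first gear lies flat on the shoulder. On to the bush.

Request:
{"api": "move_arm", "payload": {
  "deltas": [
    [[1.15, 3.2, 0, 0], [1.15, 3.2, 0, 0], [1.15, 3.2, 0, 0], [1.15, 3.2, 0.4, 0], [1.15, 3.2, 0.4, 0], [1.15, 3.2, 0.4, 0], [1.15, 3.2, 0.4, 0], [1.15, 3.2, 0.4, 0]]
  ]
}}

```text
clock: 11.45
eef_pos: [0.5417, -0.0031, 0.1383]
eef_rot: [-0.0, 1.0, 0.0, -0.001]
force: [0.2, -0.5, 0.1]
opening: 0.0928
grip_force: 0.0
```

Request:
{"api": "move_arm", "payload": {
  "deltas": [
    [[1.15, 3.2, 0.5, 0], [1.15, 3.2, 0.5, 0], [1.15, 3.2, 0.5, 0], [1.15, 3.2, 0.5, 0], [1.15, 3.2, 0.5, 0], [1.15, 3.2, 0.5, 0], [1.15, 3.3, 0.5, 0], [1.15, 3.3, 0.5, 0]]
  ],
  "jaw": 6
}}

```text
clock: 12.25
eef_pos: [0.4497, 0.2547, 0.0983]
eef_rot: [-0.0, 1.0, -0.0, -0.0]
force: [0.9, 0.5, 0.3]
opening: 0.0605
grip_force: 0.0
```

Request:
{"api": "move_arm", "payload": {
  "deltas": [
    [[0, 0, 0, 0], [0, 0, 0, 0]]
  ]
}}

```text
clock: 12.45
eef_pos: [0.4502, 0.2537, 0.0985]
eef_rot: [-0.001, 1.0, -0.0, -0.001]
force: [0.6, -0.5, -0.1]
opening: 0.0599
grip_force: 0.0
```

Run:
```python
from h import *
w=snap("wrist","w5");s=robot.get_state();print(s["eef_pos"])
q=proj(w,[.452,.257,.0165]);print("bush px",q)
m=cv2.inRange(cv2.cvtColor(w[0],cv2.COLOR_BGR2HSV),(10,70,60),(32,255,255))
print(circ(w,m,q,.0165,25,True));print(circ(w,m,q,.004,25))
```

```text
[0.45062641 0.25316332 0.09874717]
bush px [259.72394313 199.18523868]
[(0.4518, 0.2624, 17.9, array([267., 200.])), (0.4471, 0.2615, 35.6, array([262., 187.]))]
[(0.4561, 0.2628, 18.8, array([267., 200.])), (0.4511, 0.2619, 37.4, array([262., 187.]))]
```

View pics/w5.png

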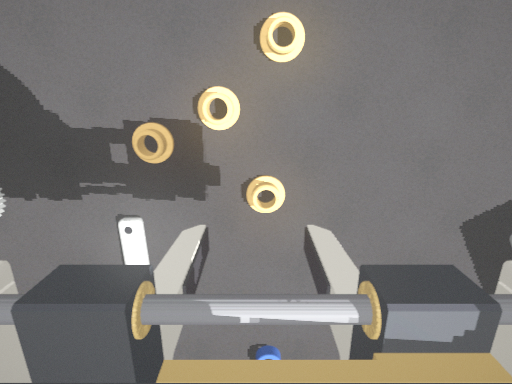

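The wrist view shows four bush-like parts, and the target (farthest from the robot) is the lowest at (266,195), its bore at (267,199), standing flange down. Position (0.4516, 0.2622). Gripping its sleeve above the flange.

Request:
{"api": "move_arm", "payload": {
  "deltas": [
    [[-0.1, 0.9, 2, 0], [0, 0, 3, 0], [0, 0, 2, 0], [0, 0, 1.3, 0], [0, 0, 0.7, 0], [0, 0, 0.25, 0], [0, 0, 0, 0]]
  ]
}}

```text
clock: 13.2
eef_pos: [0.4521, 0.2625, 0.007]
eef_rot: [0.0, 1.0, 0.0, 0.0]
force: [0.4, 0.9, -1.2]
opening: 0.0599
grip_force: 0.0
```

Request:
{"api": "move_arm", "payload": {
  "deltas": [
    [[0, 0, 0, 0], [0, 0, 0, 0], [0, 0, 0, 0], [0, 0, 0, 0], [0, 0, 0, 0], [0, 0, 0, 0], [0, 0, 0, 0], [0, 0, 0, 0]]
  ],
  "jaw": 2,
  "grip_force": 15
}}

```text
clock: 14.0
eef_pos: [0.4518, 0.2627, 0.0067]
eef_rot: [-0.0, 1.0, 0.0, 0.0]
force: [-1.2, 0.2, 4.0]
opening: 0.0246
grip_force: 15.0
```

Run:
```python
from h import *
w=snap("wrist");s=robot.get_state();print(s["eef_pos"],s["opening"],s["grip_force"],s["force"])
cv2.imwrite("pics/c6.png",cv2.resize(w[0][190:290,190:330],None,fx=5,fy=5,interpolation=cv2.INTER_NEAREST))
```

```text
[0.45184323 0.26271688 0.00676105] 0.024528744045514715 15.00025172252208 [-1.12136256 -0.03351935  2.56990004]
```

View pics/c6.png

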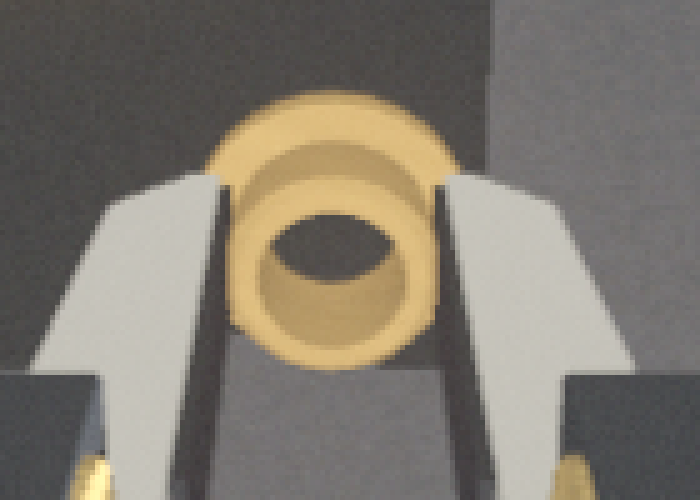

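The crop shows the bush held by its sleeve, level, with its bore centre at about (256.3,245.5). Lifting it and carrying it to the shaft.

Run:
```python
from h import *
w=snap("wrist");p=np.array(robot.get_state()["eef_pos"])
b=ray(w,(256.3,245.5),.0165);print(b,p,b-p)
```

```text
[0.45147856 0.26282438 0.0165    ] [0.45182589 0.26271549 0.0067668 ] [-0.00034733  0.00010889  0.0097332 ]
```

Request:
{"api": "move_arm", "payload": {
  "deltas": [
    [[0, 0, -1, 0], [0, 0, -3, 0], [0, 0, -4, 0], [0, 0, -4, 0], [0, -1.5, -2.3, 0], [-1.2, -3, 0, 0], [-1.2, -3.4, 0, 0], [-1.2, -3.4, 0, 0]]
  ]
}}

```text
clock: 14.9
eef_pos: [0.4879, 0.1485, 0.1505]
eef_rot: [-0.0, 1.0, 0.0, 0.0]
force: [0.1, 0.6, 0.1]
opening: 0.0251
grip_force: 15.0
```

Request:
{"api": "move_arm", "payload": {
  "deltas": [
    [[-1.2, -3.4, 0, 0], [-1.2, -3.4, 0, 0], [-1.2, -3.4, 0, 0], [-1.2, -3.4, 0, 0], [-1.2, -3.4, 0, 0], [-1.2, -3.4, 0, 0], [-1.2, -3.4, 0, 0], [-1.2, -3.4, 0, 0]]
  ]
}}

```text
clock: 15.7
eef_pos: [0.584, -0.1238, 0.1502]
eef_rot: [-0.0, 1.0, -0.0, -0.0]
force: [0.2, 0.3, -0.4]
opening: 0.0249
grip_force: 15.0
```

Request:
{"api": "move_arm", "payload": {
  "deltas": [
    [[-1.2, -3.4, 0, 0], [-1.2, -3.4, 0, 0], [-1.2, -3.0, 0, 0], [-1.2, -2.4, 0, 0], [-0.2, -1, 0, 0], [0, 0, 0, 0], [0, 0, 0, 0]]
  ]
}}

```text
clock: 16.4
eef_pos: [0.6334, -0.2534, 0.1497]
eef_rot: [-0.0, 1.0, 0.0, -0.0]
force: [0.1, 0.4, -0.4]
opening: 0.0253
grip_force: 15.0
```

Run:
```python
from h import *
p=np.array(robot.get_state()["eef_pos"]);print(p, robot.get_state()["force"])
```

```text
[ 0.6333796  -0.25335363  0.1496575 ] [ 0.07722941  0.42527374 -0.44046365]
```

Request:
{"api": "move_arm", "payload": {
  "deltas": [
    [[-0.11, -0.7, 0, 0], [0, 0, 1, 0], [0, 0, 1, 0], [0, 0, 0.7, 0], [0, 0, 0.4, 0], [0, 0, 0.4, 0], [0, 0, 0.4, 0], [0, 0, 0.4, 0]]
  ]
}}

```text
clock: 17.2
eef_pos: [0.6352, -0.2612, 0.1067]
eef_rot: [-0.0, 1.0, 0.0, 0.0]
force: [-1.2, 4.3, 9.4]
opening: 0.0249
grip_force: 15.0
```

Request:
{"api": "move_arm", "payload": {
  "deltas": [
    [[0, 0, 0.3, 0], [0, 0, 0.3, 0], [0, 0, 0, 0]]
  ]
}}

```text
clock: 17.5
eef_pos: [0.6349, -0.2605, 0.1003]
eef_rot: [-0.0, 1.0, 0.001, -0.0]
force: [0.1, 5.6, -1.2]
opening: 0.0251
grip_force: 15.0
```

Request:
{"api": "move_arm", "payload": {
  "deltas": [
    [[0, 0.06, 0, 0], [0, 0, 0.4, 0], [0, 0, 0.4, 0], [0, 0, 0.4, 0], [0, 0, 0.4, 0], [0, 0, 0, 0]]
  ]
}}

```text
clock: 18.1
eef_pos: [0.6349, -0.2604, 0.084]
eef_rot: [-0.0, 1.0, 0.0, -0.0]
force: [2.4, 4.3, -2.8]
opening: 0.0248
grip_force: 15.0
```

Request:
{"api": "move_arm", "payload": {
  "deltas": [
    [[-0.02, 0.03, 0.3, 0], [0, 0, 0.2, 0], [0, 0, 0.1, 0], [0, 0, 0.1, 0], [0, 0, 0, 0], [0, 0, 0, 0]]
  ]
}}

```text
clock: 18.7
eef_pos: [0.6351, -0.2604, 0.0776]
eef_rot: [-0.0, 1.0, 0.0, -0.0]
force: [-0.2, 4.1, 1.3]
opening: 0.0249
grip_force: 15.0
```

Request:
{"api": "move_arm", "payload": {
  "deltas": [
    [[0, 0, 0.1, 0], [0, 0, 0.1, 0], [0, 0, 0, 0], [0, 0, 0, 0]]
  ]
}}

```text
clock: 19.1
eef_pos: [0.6352, -0.2604, 0.0767]
eef_rot: [-0.0, 1.0, -0.0, 0.0]
force: [-4.6, 6.4, 9.4]
opening: 0.0252
grip_force: 15.0
```

Home at 0.0767, as expected, with contact force. Releasing, lifting, then on to the second gear.

Request:
{"api": "move_arm", "payload": {
  "deltas": [
    [[0, 0, 0, 0], [0, 0, 0, 0], [0, 0, 0, 0], [0, 0, 0, 0], [0, 0, -1, 0], [0, 0, -3, 0], [0, 0, -4, 0], [2, 2.8, 0, 0]]
  ],
  "jaw": 6
}}

```text
clock: 19.9
eef_pos: [0.6185, -0.2355, 0.1618]
eef_rot: [0.001, 1.0, -0.003, 0.005]
force: [0.4, 0.7, -0.2]
opening: 0.0601
grip_force: 0.0
```

Request:
{"api": "move_arm", "payload": {
  "deltas": [
    [[2.3, 3.2, 0, 0], [2.3, 3.2, 0.5, 0], [2.3, 3.2, 1, 0], [2.3, 3.2, 1, 0], [2.3, 3.2, 1, 0], [2.3, 3.2, 1, 0], [2, 2.8, 1, 0], [0, 0, 0, 0]]
  ],
  "jaw": 8
}}

```text
clock: 20.7
eef_pos: [0.4545, -0.0102, 0.1002]
eef_rot: [-0.001, 1.0, 0.0, -0.001]
force: [-0.2, -0.3, 0.7]
opening: 0.0803
grip_force: 0.0
```

Request:
{"api": "move_arm", "payload": {
  "deltas": [
    [[0, 0, 0, 0], [0, 0, 0, 0]]
  ]
}}

```text
clock: 20.9
eef_pos: [0.4583, -0.0132, 0.1014]
eef_rot: [0.0, 1.0, -0.0, 0.001]
force: [1.0, -0.2, 0.2]
opening: 0.0803
grip_force: 0.0
```

Run:
```python
from h import *
w=snap("wrist","w7");s=robot.get_state();print(s["eef_pos"])
q=proj(w,[.4565,-.0125,.012]);print(q)
for lo in(90,120):print(circ(w,grey(w,lo),q,.012,25,True))
b=snap("scene")
c=cv2.resize(b[0][140:210,120:210],None,fx=5,fy=5,interpolation=cv2.INTER_CUBIC)
cv2.imwrite("pics/c7.png",c)
```

```text
[ 0.45821394 -0.01324216  0.1012325 ]
[256.75429627 192.5795249 ]
[]
[(0.471, -0.0249, 485.5, array([266., 172.])), (0.4529, -0.0117, 23.2, array([262., 190.]))]
```

View pics/c7.png

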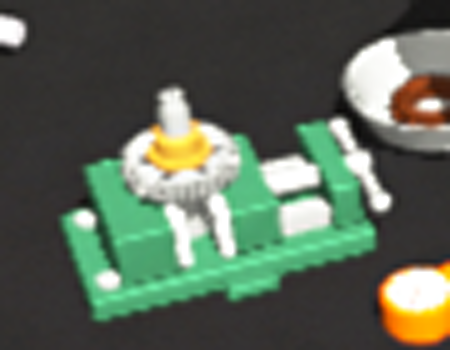

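The bush is seated. The gear's mask needs a better threshold, so I'll look at the wrist picture numerically.

Run:
```python
from h import *
w=snap("wrist")
for lo in(150,170,190,210,230):print(lo,circ(w,grey(w,lo),(258,192),.012,25,True))
```

```text
150 [(0.4536, -0.013, 56.6, array([256., 190.])), (0.4533, -0.0131, 26.2, array([256., 189.]))]
170 [(0.4539, -0.0131, 56.1, array([256., 189.])), (0.4536, -0.0128, 26.8, array([257., 189.]))]
190 [(0.4538, -0.0123, 54.9, array([257., 189.])), (0.4541, -0.0129, 27.6, array([257., 190.]))]
210 [(0.4541, -0.0135, 53.4, array([257., 190.])), (0.4541, 0.006, 10.6, array([277., 190.])), (0.4488, -0.0311, 9.5, array([236., 185.])), (0.4543, -0.0128, 28.0, array([257., 191.]))]
230 [(0.4544, -0.0122, 50.3, array([257., 190.])), (0.4546, 0.006, 11.5, array([277., 191.])), (0.4544, -0.0126, 28.6, array([257., 190.]))]
```

View pics/w7.png

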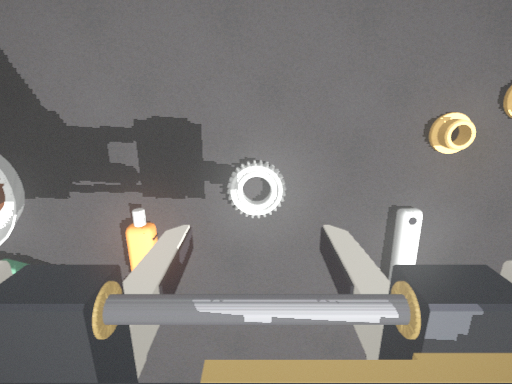

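The second gear is at wrist pixel (257,190), with a 27 mm bore and 54 mm over the teeth, as given. Gripping it.

Request:
{"api": "move_arm", "payload": {
  "deltas": [
    [[0.43, 0.03, 2.5, 0], [0, 0, 3, 0], [0, 0, 2, 0], [0, 0, 1.3, 0], [0, 0, 0.7, 0], [0, 0, 0.4, 0], [0, 0, 0, 0]]
  ]
}}

```text
clock: 21.75
eef_pos: [0.453, -0.0123, 0.0016]
eef_rot: [0.0, 1.0, 0.0, 0.0]
force: [0.9, 0.5, -0.2]
opening: 0.0801
grip_force: 0.0
```

Request:
{"api": "move_arm", "payload": {
  "deltas": [
    [[0, 0, 0, 0], [0, 0, 0, 0], [0, 0, 0, 0], [0, 0, 0, 0], [0, 0, 0, 0], [0, 0, 0, 0], [0, 0, 0, 0], [0, 0, 0, 0]]
  ],
  "jaw": 4.5,
  "grip_force": 20
}}

```text
clock: 22.55
eef_pos: [0.453, -0.0122, 0.0019]
eef_rot: [-0.0, 1.0, -0.0, 0.0]
force: [-0.9, -0.4, 6.3]
opening: 0.0536
grip_force: 20.0
```

Run:
```python
from h import *
w=snap("wrist");s=robot.get_state();p=np.array(s["eef_pos"]);print(p,s["opening"],s["grip_force"])
g=cv2.cvtColor(w[0],cv2.COLOR_BGR2GRAY);q=proj(w,[p[0],p[1],.012])
for t in(110,130,150,180):
    print(t,circ(w,cv2.inRange(g,t,255),q,.012,25,True))
cv2.imwrite("pics/c8.png",cv2.resize(w[0][200:300,186:326],None,fx=5,fy=5,interpolation=cv2.INTER_NEAREST))
```

```text
[ 0.45302358 -0.01218069  0.00190773] 0.05361051039861784 20.000835238024592
110 [(0.4508, -0.0122, 25.0, array([256., 243.]))]
130 [(0.464, -0.0122, 79.6, array([255., 253.])), (0.4511, -0.0123, 25.2, array([256., 244.]))]
150 [(0.453, -0.0118, 57.6, array([256., 245.])), (0.4511, -0.0122, 26.2, array([256., 244.]))]
180 [(0.4537, -0.0124, 55.9, array([256., 241.])), (0.4535, -0.0123, 27.4, array([256., 245.]))]
```

View pics/c8.png

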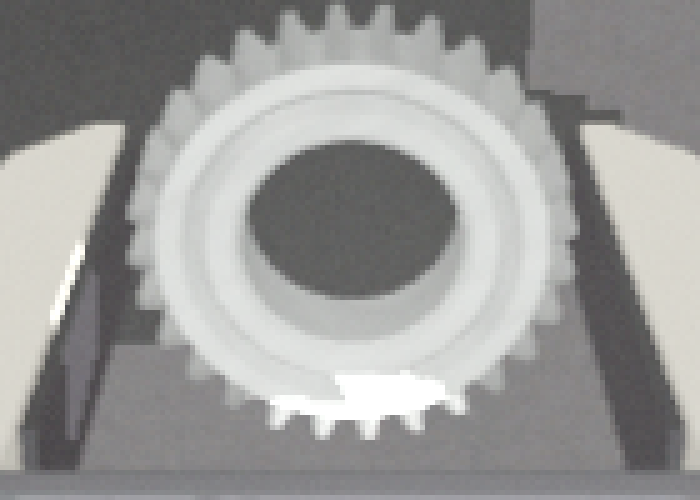

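The crop shows the second gear held squarely, bore centre at about (256,247.5). Carrying it to the shaft.

Request:
{"api": "move_arm", "payload": {
  "deltas": [
    [[0, 0, -1, 0], [0, 0, -3, 0], [0, 0, -4, 0], [0, 0, -4, 0], [0, 0, -2.8, 0], [-1.6, -2.3, 0, 0], [-2.2, -3, 0, 0], [-2.2, -3, 0, 0]]
  ]
}}

```text
clock: 23.4
eef_pos: [0.5132, -0.096, 0.1505]
eef_rot: [-0.0, 1.0, -0.0, 0.0]
force: [0.5, 0.9, -1.5]
opening: 0.0537
grip_force: 20.0
```

Request:
{"api": "move_arm", "payload": {
  "deltas": [
    [[-2.2, -3, 0, 0], [-2.2, -3, 0, 0], [-2.2, -3, 0, 0], [-2.2, -3, 0, 0], [-2, -2.8, 0, 0], [-1.3, -1.7, 0, 0], [0, 0, 0, 0], [0, 0, 0, 0]]
  ]
}}

```text
clock: 24.2
eef_pos: [0.6333, -0.2598, 0.1494]
eef_rot: [0.0, 1.0, 0.0, -0.001]
force: [0.8, 0.0, -3.3]
opening: 0.0537
grip_force: 20.0
```

Run:
```python
from h import *
w=snap("wrist");s=robot.get_state();p=np.array(s["eef_pos"]);print(p,s["force"])
b=ray(w,(256.1,247.6),p[2]+.0101);print(b-p)
```

```text
[ 0.63321314 -0.25937688  0.14956921] [ 0.27737824  0.8789198  -2.747138  ]
[ 0.00083971 -0.00042326  0.0101    ]
```

Request:
{"api": "move_arm", "payload": {
  "deltas": [
    [[-0.05, -0.06, 1, 0], [0, 0, 1.5, 0], [0, 0, 1.5, 0], [0, 0, 1, 0], [0, 0, 0.6, 0], [0, 0, 0.2, 0], [0, 0, 0, 0]]
  ]
}}

```text
clock: 24.95
eef_pos: [0.6344, -0.2607, 0.0915]
eef_rot: [-0.0, 1.0, 0.0, -0.0]
force: [0.5, -1.0, -0.8]
opening: 0.0537
grip_force: 20.0
```

Request:
{"api": "move_arm", "payload": {
  "deltas": [
    [[0, 0, 0.2, 0], [0, 0, 0.1, 0], [0, 0, 0.1, 0], [0, 0, 0, 0]]
  ]
}}

```text
clock: 25.35
eef_pos: [0.6343, -0.2607, 0.0877]
eef_rot: [-0.0, 1.0, -0.0, 0.0]
force: [0.1, -0.4, -2.2]
opening: 0.0538
grip_force: 20.0
```

Request:
{"api": "move_arm", "payload": {
  "deltas": [
    [[0, 0, 0.1, 0], [0, 0, 0.1, 0], [0, 0, 0.1, 0], [0, 0, 0, 0]]
  ]
}}

```text
clock: 25.75
eef_pos: [0.634, -0.2605, 0.0843]
eef_rot: [-0.0, 1.0, 0.0, -0.0]
force: [-2.0, 1.4, -0.1]
opening: 0.0539
grip_force: 20.0
```

Past the chamfer (gear underside at 0.0824, sleeve top at 0.0865) with little force. Home is at TCP z ≈ 0.0759.

Request:
{"api": "move_arm", "payload": {
  "deltas": [
    [[0.03, 0.02, 0.2, 0], [0, 0, 0.2, 0], [0, 0, 0.2, 0], [0, 0, 0.1, 0], [0, 0, 0, 0], [0, 0, 0, 0]]
  ]
}}

```text
clock: 26.35
eef_pos: [0.6339, -0.2605, 0.0774]
eef_rot: [-0.0, 1.0, 0.0, -0.0]
force: [-0.7, 0.3, -3.6]
opening: 0.0535
grip_force: 20.0
```

Request:
{"api": "move_arm", "payload": {
  "deltas": [
    [[0, 0, 0.1, 0], [0, 0, 0.1, 0], [0, 0, 0, 0], [0, 0, 0, 0]]
  ]
}}

```text
clock: 26.75
eef_pos: [0.634, -0.2605, 0.0759]
eef_rot: [-0.0, 1.0, 0.0, -0.0]
force: [-4.5, 2.1, 5.1]
opening: 0.0536
grip_force: 20.0
```

Home exactly at 0.0759. Releasing and going to the collar near (0.646, 0.266).

Request:
{"api": "move_arm", "payload": {
  "deltas": [
    [[0, 0, 0.05, 0], [0, 0, 0, 0]]
  ]
}}

```text
clock: 26.95
eef_pos: [0.634, -0.2605, 0.0759]
eef_rot: [-0.0, 1.0, 0.0, -0.0]
force: [-6.9, 1.6, 7.3]
opening: 0.0536
grip_force: 20.0
```

Request:
{"api": "move_arm", "payload": {
  "deltas": [
    [[0, 0, 0, 0], [0, 0, 0, 0], [0, 0, 0, 0], [0, 0, 0, 0], [0, 0, -1, 0], [0, 0, -3, 0], [0, 0, -4, 0], [0, 3, -0.5, 0]]
  ],
  "jaw": 8
}}

```text
clock: 27.75
eef_pos: [0.636, -0.2336, 0.166]
eef_rot: [0.001, 1.0, -0.002, 0.004]
force: [0.6, 0.7, -0.8]
opening: 0.0799
grip_force: 0.0
```

Request:
{"api": "move_arm", "payload": {
  "deltas": [
    [[-0.15, 3.8, 0, 0], [-0.15, 3.8, 0, 0], [-0.15, 3.8, 0, 0], [-0.15, 3.8, 0, 0], [-0.15, 3.8, 0, 0], [-0.15, 3.8, 0, 0], [-0.15, 3.8, 0, 0], [-0.15, 3.8, 0, 0]]
  ],
  "jaw": 6
}}

```text
clock: 28.55
eef_pos: [0.6461, 0.075, 0.1611]
eef_rot: [-0.0, 1.0, 0.0, 0.001]
force: [-0.3, -0.1, -0.0]
opening: 0.06
grip_force: 0.0
```

Request:
{"api": "move_arm", "payload": {
  "deltas": [
    [[0, 3.8, 1, 0], [0, 3.8, 1, 0], [0, 3.8, 1, 0], [0, 3.8, 1, 0], [0, 3.0, 1, 0], [0, 1, 1, 0], [0, 0, 0, 0], [0, 0, 0, 0]]
  ]
}}

```text
clock: 29.35
eef_pos: [0.6462, 0.2644, 0.1005]
eef_rot: [0.0, 1.0, -0.0, 0.0]
force: [-0.5, 0.2, 0.3]
opening: 0.0603
grip_force: 0.0
```

```bash
cat > b.py <<'E'
from h import *
w=snap("wrist","w9");s=robot.get_state();print(s["eef_pos"],s["opening"])
hs=cv2.cvtColor(w[0],cv2.COLOR_BGR2HSV)
for lo in(30,60,90):
    m=cv2.inRange(hs,(105,120,lo),(130,255,255));print(circ(w,m,(256,195),.014,80,True))
E
python3 b.py
```

```text
[0.64645248 0.26415694 0.10083834] 0.05976598554890686
[(0.6456, 0.2675, 19.3, array([261., 197.])), (0.6436, 0.267, 30.1, array([255., 190.]))]
[(0.6456, 0.2675, 19.3, array([261., 197.])), (0.6436, 0.267, 30.1, array([255., 190.]))]
[(0.6456, 0.2675, 19.3, array([261., 197.])), (0.6436, 0.267, 30.1, array([255., 190.]))]
```

Collar at (0.645, 0.267), close to the top view's (0.646, 0.266), and its sizes match. Gripping.

Request:
{"api": "move_arm", "payload": {
  "deltas": [
    [[0.12, 0.32, 2.5, 0], [0, 0, 3, 0], [0, 0, 2, 0], [0, 0, 1.3, 0], [0, 0, 0.7, 0], [0, 0, 0.25, 0], [0, 0, 0, 0]]
  ]
}}

```text
clock: 30.1
eef_pos: [0.6453, 0.2685, 0.0033]
eef_rot: [0.0, 1.0, 0.0, 0.0]
force: [0.4, 0.5, -0.2]
opening: 0.0598
grip_force: 0.0
```

Request:
{"api": "move_arm", "payload": {
  "deltas": [
    [[0, 0, 0, 0], [0, 0, 0, 0], [0, 0, 0, 0], [0, 0, 0, 0], [0, 0, 0, 0], [0, 0, 0, 0], [0, 0, 0, 0], [0, 0, 0, 0]]
  ],
  "jaw": 2,
  "grip_force": 15
}}

```text
clock: 30.9
eef_pos: [0.6448, 0.2687, 0.0028]
eef_rot: [-0.0, 1.0, 0.0, 0.0]
force: [-0.4, 0.0, 2.6]
opening: 0.0271
grip_force: 15.0
```

Run:
```python
from h import *
w=snap("wrist","w10");s=robot.get_state();p=np.array(s["eef_pos"]);print(p,s["opening"],s["grip_force"])
hs=cv2.cvtColor(w[0],cv2.COLOR_BGR2HSV);m=cv2.inRange(hs,(105,90,30),(130,255,255))
cs,_=cv2.findContours(m,cv2.RETR_CCOMP,cv2.CHAIN_APPROX_NONE)
print([cv2.boundingRect(c) for c in cs if len(c)>20], circ(w,m,proj(w,[p[0],p[1],.014]),.014,40,True))
o=cv2.resize(w[0][190:290,186:326],None,fx=5,fy=5,interpolation=cv2.INTER_NEAREST); cv2.imwrite("pics/c10.png",o)
```

```text
[0.64482379 0.26870462 0.00279507] 0.026936159041743613 15.00061523867771
[(233, 218, 47, 51), (242, 234, 28, 18)] [(0.6425, 0.2681, 32.7, array([256., 243.])), (0.6419, 0.2684, 16.0, array([256., 242.]))]
```

View pics/c10.png

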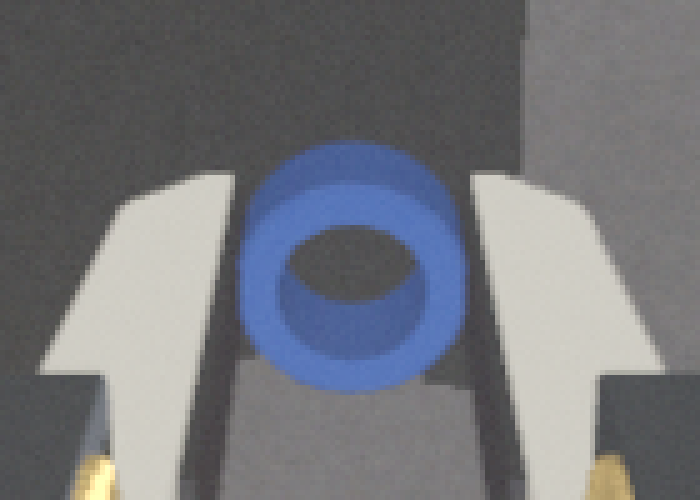

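The collar is held upright (crop), bore rim centre at about (255.9,247.9). Carrying it to the shaft.

Run:
```python
from h import *
w=snap("wrist");p=np.array(robot.get_state()["eef_pos"]);print(ray(w,(255.9,247.9),.014)-p)
```

```text
[ 0.00045076 -0.00011561  0.01122615]
```

Request:
{"api": "move_arm", "payload": {
  "deltas": [
    [[0, 0, -1, 0], [0, 0, -3, 0], [0, 0, -4, 0], [0, 0, -4, 0], [0, 0, -2.7, 0], [0.1, -2.8, 0, 0], [0.1, -3.8, 0, 0], [0.1, -3.8, 0, 0]]
  ]
}}

```text
clock: 31.8
eef_pos: [0.6415, 0.1638, 0.1503]
eef_rot: [-0.001, 1.0, 0.0, 0.0]
force: [0.4, -0.8, -0.8]
opening: 0.0265
grip_force: 15.0
```

Request:
{"api": "move_arm", "payload": {
  "deltas": [
    [[0.1, -3.8, 0, 0], [0.1, -3.8, 0, 0], [0.1, -3.8, 0, 0], [0.1, -3.8, 0, 0], [0.1, -3.8, 0, 0], [0.1, -3.8, 0, 0], [0.1, -3.8, 0, 0], [0, -3.8, 0, 0]]
  ]
}}

```text
clock: 32.6
eef_pos: [0.6346, -0.1408, 0.1502]
eef_rot: [-0.0, 1.0, -0.0, 0.0]
force: [1.2, 0.3, -0.3]
opening: 0.0266
grip_force: 15.0
```

Request:
{"api": "move_arm", "payload": {
  "deltas": [
    [[0, -3.8, 0, 0], [0, -3.5, 0, 0], [0, -3, 0, 0], [0, -1.8, 0, 0], [0, 0, 0, 0], [0, 0, 0, 0]]
  ]
}}

```text
clock: 33.2
eef_pos: [0.6348, -0.2596, 0.1497]
eef_rot: [-0.0, 1.0, 0.0, -0.0]
force: [-0.0, 0.6, -0.3]
opening: 0.0262
grip_force: 15.0
```

Run:
```python
from h import *
s=robot.get_state();print(s["eef_pos"],s["force"])
```

```text
[ 0.63484758 -0.25960408  0.14965436] [-0.04451976  0.5677261  -0.34655888]
```

Request:
{"api": "move_arm", "payload": {
  "deltas": [
    [[0.07, -0.06, 1, 0], [0, 0, 1.2, 0], [0, 0, 0.9, 0], [0, 0, 0.4, 0], [0, 0, 0.4, 0], [0, 0, 0.4, 0], [0, 0, 0.3, 0], [0, 0, 0, 0]]
  ]
}}

```text
clock: 34.0
eef_pos: [0.6341, -0.2608, 0.1034]
eef_rot: [-0.0, 1.0, 0.0, -0.0]
force: [0.3, 1.5, -0.1]
opening: 0.027
grip_force: 15.0
```

Request:
{"api": "move_arm", "payload": {
  "deltas": [
    [[0, 0.05, 0.3, 0], [0, 0, 0.3, 0], [0, 0, 0.3, 0], [0, 0, 0.2, 0], [0, 0, 0.1, 0], [0, 0, 0.1, 0], [0, 0, 0, 0]]
  ]
}}

```text
clock: 34.7
eef_pos: [0.6342, -0.2603, 0.0905]
eef_rot: [-0.0, 1.0, 0.0, -0.0]
force: [-0.5, 2.5, -0.1]
opening: 0.0269
grip_force: 15.0
```

Request:
{"api": "move_arm", "payload": {
  "deltas": [
    [[0, 0, 0.1, 0], [0, 0, 0, 0], [0, 0, 0, 0]]
  ]
}}

```text
clock: 35.0
eef_pos: [0.6341, -0.2603, 0.0896]
eef_rot: [-0.0, 1.0, 0.0, -0.0]
force: [1.0, 3.5, 0.7]
opening: 0.0267
grip_force: 15.0
```

Request:
{"api": "move_arm", "payload": {
  "deltas": [
    [[0, 0, 0.1, 0], [0, 0, 0.05, 0], [0, 0, 0, 0]]
  ]
}}

```text
clock: 35.3
eef_pos: [0.6343, -0.2603, 0.0891]
eef_rot: [-0.0, 1.0, -0.0, 0.0]
force: [-3.2, 4.5, 8.6]
opening: 0.0267
grip_force: 15.0
```

Home (0.0891, expected 0.0893), in contact. Releasing and clearing away.

Request:
{"api": "move_arm", "payload": {
  "deltas": [
    [[0, 0, 0, 0], [0, 0, 0, 0], [0, 0, 0, 0], [0, 0, 0, 0], [0, 0, -1, 0], [0, 0, -3, 0], [0, 0, -4, 0], [0, 0, -3, 0]]
  ],
  "jaw": 7
}}

```text
clock: 36.1
eef_pos: [0.6345, -0.2606, 0.2013]
eef_rot: [-0.0, 1.0, -0.001, 0.001]
force: [-0.1, -0.7, 0.6]
opening: 0.07
grip_force: 0.0
```

Request:
{"api": "move_arm", "payload": {
  "deltas": [
    [[2, 2, -1, 0], [2, 3, -1, 0], [2, 3, 0, 0], [2, 3, 0, 0], [2, 3, 0, 0], [1, 2, 0, 0], [0, 0, 0, 0], [0, 0, 0, 0]]
  ]
}}

```text
clock: 36.9
eef_pos: [0.5246, -0.1007, 0.219]
eef_rot: [-0.0, 1.0, -0.0, 0.001]
force: [-0.4, -0.2, -0.4]
opening: 0.0697
grip_force: 0.0
```

Run:
```python
from h import *
a=snap("top");b=snap("scene")
hs=cv2.cvtColor(b[0],cv2.COLOR_BGR2HSV)
m=cv2.inRange(hs,(105,120,40),(130,255,255));m[:140]=0;m[:, :130]=0;m[215:]=0;m[:,190:]=0
y,x=np.nonzero(m);print("collar px scene",x.mean(),y.mean(),x.min(),x.max(),y.min(),y.max(),"expect",proj(b,[.6345,-.2603,.0935]))
cv2.imwrite("pics/fin.png",np.hstack([cv2.resize(b[0][140:210,120:210],(450,350),interpolation=cv2.INTER_CUBIC),cv2.resize(a[0][80:240,290:440],(330,350))]))
s=robot.get_state();print(s["eef_pos"],s["opening"],s["force"])
```

```text
collar px scene 154.3125 163.64583333333334 149 159 159 167 expect [154.28486988 163.59035406]
[ 0.52470568 -0.10123671  0.21843522] 0.06998475131897747 [-0.44131745 -0.02090381 -0.56771703]
```

The collar's measured pixel (154.3,163.6) matches where a fully seated collar should appear (154.3,163.6), and the hand is clear. Handing in.

```bash
python3 -c "
from h import *
print(workorder.hand_in())"
```

```text
the job is handed in; nothing more can be done
None
```

The shaft is built up and handed in at about 37 s: first gear, bush, second gear and collar each lowered to its expected home height and released, and the dish, rusty gear, tyre gauge and scraper were never touched; the hand-in gave no verdict.

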